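# Load the sample changer

## Robot

A 6-joint arm with a two-finger parallel gripper is mounted at the origin on the work surface. World frame = base frame: x ahead of the robot, y to its left, z up, the work surface at z = 0. Lengths are in mm, angles in rad, forces in N, time in s.
With the tool pointing down it reaches from about 325 to 925 mm from the base axis. Payload 3.1 kg.
Tool frame: the origin (TCP) lies at the very end of the fingers, on their centre line; the grasp point (between the pads) lies grip_point_offset behind it (grip_point_offset is the distance from the TCP to the grasp point, in mm); z points along the fingers, y is the line along which they close (so a half turn about z gives the same grasp; the last joint's range is limited). The gripper opens to 85 mm and grips with 20 to 120 N. Pads are 22 mm wide; open, the fingers measure 114 mm over their backs; the gripper's body (76 mm by 85 mm) begins 54 mm behind the grasp point. The pads swing forward as they close: fully open they stand 13 mm farther back than shut.
Start: joints at [1.081, 0.217, 1.613, -0, 1.311, -0.112], TCP at [230.53, 580.943, 231.3] pointing down, gripper open.
Joint ranges: [-2.75, 2.75], [-0.78, 2.1], [0.31, 2.55], [-1.13, 4.27], [0.13, 2.63], [-2.58, 2.58]. Speed limits (rad/s): [2.79, 2.79, 3.14, 3.14, 3.14, 3.14].

## Interface

Orientations are given as a 3x3 rotation matrix whose columns are the frame's x, y, z axes.
In Python, from rig import sense, snapshot, finish_job, grip_point_offset gives the robot as it stands.
- The arm moves only by the tool step_arm, never from a script. Its argument "steps" is a list of rows, each a list of 7 numbers: the shift along the tool's x, y, z in mm, then the turn, a rotation vector about the tool's x, y, z in rad, then the finger opening in mm, from 0 to 85.4. A call has 1 to 5 rows; each row shifts and turns the commanded pose from where the row before left it, along the tool's axes as they then stand; what a row does not reach is not made up. A row lasts 1/8 s, in which the tool goes at most 62.5 mm and 10.7 degrees, less where a joint would pass 70% of its speed; a pose out of reach is approached as far as the arm can. A call is refused whole if a number of a shift passes 62.5 or a number of a turn 0.188, either way. A call with a gripper value outside its range is refused whole. The fingers move at their own pace and stop on an object; the grip force is fixed at half the most. Time passes only in rows, so rows that do not move let the fingers close. It gives the time, the measured TCP pose, the force, the opening and the grip force at its end, in the units of the state.
- sense(): the state, without advancing time (a new reading comes with each control period).
- snapshot(name): name is "scene" or "top" or "wrist"; returns a dict with "image" (384x512x3 uint8, red, green, blue), "range_z" (384x512 float32, mm along the optical axis (not along the pixel's ray), 0 where there is no reading), "intrinsics" (3x3 intrinsics, pixels), "distortion" ([k1, k2, p1, p2, k3] as OpenCV has them; the pictures are not rectified), "extrinsics" (4x4, takes a point from camera to world coordinates). Camera axes: x right, y down, z forward; pixel columns grow to the right and rows downward; lengths in mm; the calibration is good to about 2 mm. A picture is of the moment at which its call begins.
- finish_job(): hands the job in; it is judged then, once.
The state is a dict: "clock": time; "joint_positions": joint angles; "qd": joint speeds; "effort": joint torques, N m; "eef_pos": TCP position; "tool_rot": TCP orientation; "ft_force": force on the tool from outside, world axes, zero at the start; "moment": the same for the moment, N m; "gripper_width": finger opening in mm; "grasp_force": force on a finger pad.
Only numpy, scipy, OpenCV 4.12 (cv2) and the standard library are available. Lean on these libraries where they do the work, as an engineer would, in place of code of your own. Each camera call takes 0.05 s, during which the arm holds its last target. There are 200 camera calls.

## Task

Open the sample changer's red hatch (press its front down so that the spring catch lets it pop ajar, then swing it right back), and load every sample canister on the bench upright into the carousel through the port, one to a pocket. Bring the pockets round only with strokes of the ratchet lever, never by pushing the carousel itself, and finish with the hatch wide open, the lever back at rest and an empty pocket squarely under the port. Leave the screwdriver, bottle and caliper alone.

Things in the scene. Friction and masses are not known exactly. Their poses are not given: they have to be found in the camera images.
- changer: Sample changer: white eight-sided housing bolted to the bench, 250 mm across flats, 136 mm high to the top of its fixed clear cover (6 mm thick). Origin: on the bench under its centre, on the carousel's vertical axis; x points to its back, its front (catch, hatch handle) looks along -x. Fixed, but stands differently each run.
- port (a point): Centre of the loading port, an opening in the clear cover 93 mm (changer x) by 92 mm (changer y), 75 mm in front of the changer's axis, at the cover's upper face (136 mm up). At first under the shut hatch. One pocket at a time stands below it; a canister in it (top 123 mm up) passes under the cover.
- hatch (a joint): Red flap over the port, 100 x 104 x 5 mm, hinged at its back edge. 0 = shut, held by a spring catch (pulling is no use); grows opening up and back. Pressing its front or handle down 6 mm (2 to 4 N; stop at -0.06) frees the catch for good; let go, it pops ajar to 0.31. Past 1.57 it falls to its stop at 1.95 and stays; before that it falls back to 0.31. A 20 mm pin stays up at the port's left edge.
- hatch_handle (a point): Grip point of the black fin handle on the hatch near its front edge: fin 30 mm long (along the hatch), 12 mm thick (changer y), 38 mm high; the point is 10 mm below the fin's top, mid length and thickness, 80 mm from the hinge line, 33 mm above the hatch's underside. Moves with the hatch.
- hatch_hinge (a point): Middle of the hatch's hinge line, at its underside (142 mm above the bench when shut or open); the line runs along the changer's y axis.
- carousel (a joint): Turn of the carousel in the changer (rad), growing clockwise from above, endless. Four pockets 75 mm from its axis. 12-tooth ratchet, with a stop pawl against turning back: after a full lever stroke it stands at a multiple of 0.5236, less 0 to 0.05. A pocket is under the port at multiples of 1.5708: pocket_0 at 0, pocket_1 at 1.57, pocket_2 at 3.14, pocket_3 at 4.71. None is at the start.
- lever (a joint): Ratchet lever about the carousel axis, low at the housing's front left. 0 = rest; stop at 0.60, clockwise from above (away from the robot). A spring returns it (3 N at the handle; a stroke takes about 6 N). A stroke moves the carousel one tooth at most; the pawl clicks behind the next tooth only with the lever back at 0. A short stroke leaves the tooth unfinished; the next full one finishes it.
- lever_grip (a point): Grip point on the lever's upright red handle post: 18 mm in diameter, standing 18 to 140 mm above the bench, 185 mm from the carousel's axis; this point is 115 mm up. At lever 0 it lies at 145 degrees from the changer's x axis (counter-clockwise from above), at 0.60 at 110.6 degrees.
- pocket_0 (a point): Pocket 0 of the carousel: centre of its floor (45 mm above the bench); black square walls, 60 mm clear inside, 22 mm high. Turns with the carousel.
- pocket_1 (a point): Pocket 1 of the carousel: centre of its floor (45 mm above the bench); black square walls, 60 mm clear inside, 22 mm high. Turns with the carousel.
- pocket_2 (a point): Pocket 2 of the carousel: centre of its floor (45 mm above the bench); black square walls, 60 mm clear inside, 22 mm high. Turns with the carousel.
- pocket_3 (a point): Pocket 3 of the carousel: centre of its floor (45 mm above the bench); black square walls, 60 mm clear inside, 22 mm high. Turns with the carousel.
- can_0_mid (a point): Sample canister 0, half-way up its axis (39 mm above its foot), z along the axis: a standing aluminium cylinder 48 mm in diameter and 50 mm high whose band and top knob are blue, the knob 18 mm in diameter and 28 mm high (78 mm in all); 0.1 to 0.21 kg. May be absent.
- can_0: The same canister 0; origin at the centre of its foot, z up its axis.
- can_1_mid (a point): Sample canister 1, half-way up its axis (39 mm above its foot), z along the axis: a standing aluminium cylinder 48 mm in diameter and 50 mm high whose band and top knob are green, the knob 18 mm in diameter and 28 mm high (78 mm in all); 0.1 to 0.21 kg. May be absent.
- can_1: The same canister 1; origin at the centre of its foot, z up its axis.
- can_2_mid (a point): Sample canister 2, half-way up its axis (39 mm above its foot), z along the axis: a standing aluminium cylinder 48 mm in diameter and 50 mm high whose band and top knob are yellow, the knob 18 mm in diameter and 28 mm high (78 mm in all); 0.1 to 0.21 kg. May be absent.
- can_2: The same canister 2; origin at the centre of its foot, z up its axis.
- can_3_mid (a point): Sample canister 3, half-way up its axis (39 mm above its foot), z along the axis: a standing aluminium cylinder 48 mm in diameter and 50 mm high whose band and top knob are orange, the knob 18 mm in diameter and 28 mm high (78 mm in all); 0.1 to 0.21 kg. May be absent.
- can_3: The same canister 3; origin at the centre of its foot, z up its axis.
- driver: Red-handled screwdriver, 200 mm, lying on the bench; origin under its middle. Leave alone.
- cleaner: White bottle with a blue cap, 60 mm in diameter, 150 mm high, standing on the bench; origin at the centre of its foot. Leave alone.
- caliper: Steel caliper, 150 mm, lying on the bench; origin under its middle. Leave alone.
Mind the look-alikes: they are no part of the job. What is shaped like the can_1 but black is not meant. Leave any black look-alike of the can_2 alone.

How it is judged:
By the outcome, as a careful person would: the job done as asked, in the order asked, and still so for the second after the job is handed in, with the robot touching nothing.
Of can_0, can_1, can_2, can_3 only 2 to 3 are there at a start; the rules pass over those that are not, and their reading is None.
At some moment in a run one of can_0, can_1, can_2, can_3 may be knocked a few centimetres aside while the robot is not near it.
It also fails if it takes over 210 s, if anything falls off the work surface, if the arm or the gripper's body presses on something with over 40 N, if the wrist force passes 120 N, or if a joint passes its speed limit or range.

## Working session

There is one attempt and no reset: what is moved stays moved. The work goes in short steps, Python scripts to look and compute and a tool call to move; the robot and the scene stay as the last step left them, time stands still between calls to the robot, and variables do not carry over. Pictures are saved under pics/ and viewed, at most 14 in all, crops included, and the job is handed in when it is done.

Besides the shell and the picture viewer there is one more tool, called after "Emit:" as name(argument=value, ...), one argument or row to a line, values as JSON. step_arm: Moves the arm, as the interface text tells. Its arguments: {"type":"object","properties":{"steps":{"type":"array","items":{"type":"array","items":{"type":"number"}}}},"required":["steps"]}

```bash
mkdir -p pics; ls; cat > h.py <<'E'
import numpy as np, cv2
from rig import sense, snapshot, finish_job, grip_point_offset
def snap(n,f=None):
    s=snapshot(n)
    if f: cv2.imwrite('pics/'+f,s['image'][:,:,::-1])
    return s
def cloud(s):
    h,w=s['range_z'].shape
    v,u=np.mgrid[0:h,0:w]
    p=cv2.undistortPoints(np.stack([u,v],-1).reshape(-1,1,2).astype(np.float64),s['intrinsics'],s['distortion']).reshape(h,w,2)
    z=s['range_z'].astype(float)
    P=np.stack([p[...,0]*z,p[...,1]*z,z],-1)
    E=s['extrinsics']
    W=P@E[:3,:3].T+E[:3,3]
    W[z<=0]=np.nan
    return W
E
python3 - <<'E'
from h import *
print(grip_point_offset, sense())
a=snap('scene','scene0.png');b=snap('top','top0.png')
np.savez('s0.npz',W=cloud(a),im=a['image']);np.savez('t0.npz',W=cloud(b),im=b['image'])
cv2.imwrite('pics/both.png',np.vstack([np.hstack([a['image'],b['image']])])[:,:,::-1][:, :])
print(b['extrinsics'],b['intrinsics'],a['extrinsics'])
E
```

```text
pics
18.700000000000003 {'clock': 0.0, 'joint_positions': array([ 1.08080279e+00,  2.17800711e-01,  1.61492179e+00, -3.51353742e-05,
        1.31128399e+00, -1.12189343e-01]), 'qd': array([-2.55967010e-04,  7.35513987e-05, -1.72417494e-03, -7.77236735e-04,
       -3.48055871e-04, -1.10296206e-03]), 'effort': array([-2.29727175e-04, -3.96844840e+01, -3.03852081e+01, -2.96639073e-04,
        9.71548492e-03, -1.01483707e-05]), 'eef_pos': array([230.14972992, 580.21104647, 229.94583085]), 'tool_rot': array([[-9.29480077e-01,  3.68870660e-01, -1.10603831e-03],
       [ 3.68872242e-01,  9.29477630e-01, -2.14579872e-03],
       [ 2.36515680e-04, -2.40246399e-03, -9.99997086e-01]]), 'ft_force': array([ 0.41109441,  0.98399055, -0.36286895]), 'moment': array([-0.00063794,  0.00719972, -0.02874304]), 'grasp_force': 0.0, 'gripper_width': 85.58006755994954}
[[-9.44504709e-03 -9.98045140e-01  6.17793584e-02  4.69167774e+02]
 [-9.99879606e-01  8.66564490e-03 -1.28716969e-02 -1.07726475e+01]
 [ 1.23111765e-02 -6.18934943e-02 -9.98006829e-01  1.31422094e+03]
 [ 0.00000000e+00  0.00000000e+00  0.00000000e+00  1.00000000e+00]] [[454.24771648   0.         259.25435397]
 [  0.         454.24771648 187.32070598]
 [  0.           0.           1.        ]] [[ 5.91343787e-01  4.84610672e-01 -6.44565763e-01  1.34646067e+03]
 [ 8.06223281e-01 -3.37641771e-01  4.85800427e-01 -6.32456495e+02]
 [ 1.77917459e-02 -8.06938989e-01 -5.90366769e-01  8.48953118e+02]
 [ 0.00000000e+00  0.00000000e+00  0.00000000e+00  1.00000000e+00]]
```

View pics/top0.png

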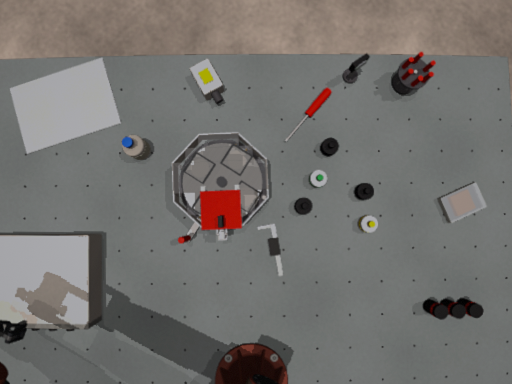

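View pics/scene0.png

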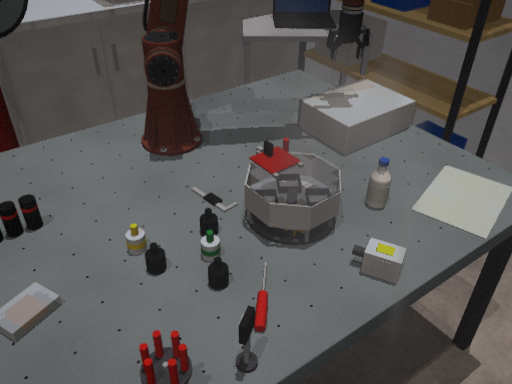

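The top view shows the hatch at (221,210), its black fin at (221,222), the lever post at (184,239) and the changer's centre near (222,180). Green-banded can_1 is at (318,178) and yellow can_2 at (369,224). The all-black ones at (329,147), (304,206) and (365,191) are look-alikes. There is no blue or orange canister.

```bash
python3 - <<'E'
from h import *
d=np.load('t0.npz');W=d['W'];im=d['im'].astype(int)
r,g,b=im[...,0],im[...,1],im[...,2]
v,u=np.mgrid[0:384,0:512]
red=(r>150)&(g<60)&(b<60)
m=red&(abs(u-221)<30)&(abs(v-210)<25)&(W[...,2]>130)&(W[...,2]<160)
P=W[m];print('hatch z',np.median(P[:,2]),cv2.minAreaRect(P[:,:2].astype(np.float32)))
# post
m=(r>100)&(g<60)&(abs(u-184)<10)&(abs(v-239)<8)&(W[...,2]>100)
P=W[m];print('post',P.mean(0),len(P))
# housing top rim
m=(abs(u-222)<60)&(abs(v-182)<60)&(W[...,2]>131)&(W[...,2]<142)
P=W[m][:,:2].astype(np.float32);print('rim',len(P),cv2.minEnclosingCircle(P))
hull=cv2.convexHull(P)[:,0];
best=None
for a in np.radians(np.arange(-45,45,.25)):
    # octagon fit: support widths in 8 dirs
    pass
A=np.radians(np.arange(0,45,.5));ws=[]
for a in A:
    w=[(hull@[np.cos(a+k*np.pi/4),np.sin(a+k*np.pi/4)]).max()+(-(hull@[np.cos(a+k*np.pi/4),np.sin(a+k*np.pi/4)])).max() for k in range(4)]
    ws.append(np.mean(w))
i=np.argmin(ws);a=A[i];n=[np.array([np.cos(a+k*np.pi/4),np.sin(a+k*np.pi/4)]) for k in range(4)]
mid=[((hull@q).max()+(hull@q).min())/2 for q in n]
print('oct yaw',np.degrees(a),ws[i],np.linalg.lstsq(np.array(n),np.array(mid),rcond=None)[0])
# cans
for nm,(cu,cv_) in dict(green=(318,178),yellow=(369,224),b1=(329,147),b2=(304,206),b3=(365,191)).items():
    m=(abs(u-cu)<14)&(abs(v-cv_)<14)&(W[...,2]>40)&(W[...,2]<58)
    P=W[m]; k=(abs(u-cu)<14)&(abs(v-cv_)<14)&(W[...,2]>66)
    print(nm,cv2.minEnclosingCircle(P[:,:2].astype(np.float32)),W[k].mean(0))
m=(abs(u-222)<12)&(abs(v-222)<12)&(W[...,2]>165)
print('fin',W[m].mean(0),m.sum())
m=(abs(u-128)<12)&(abs(v-143)<12)&(W[...,2]>120);print('bottle',W[m].mean(0))
c=cv2.resize(d['im'][125:250,165:385],None,fx=3.6,fy=3.6,interpolation=cv2.INTER_CUBIC);cv2.imwrite('pics/c1.png',c[:,:,::-1])
E
```

```text
hatch z 146.50368721279006 ((485.4018859863281, 74.3737564086914), (98.53925323486328, 102.48690032958984), 2.256131172180176)
post [408.33124282 177.5900012  139.01767057] 32
rim 4963 ((540.83251953125, 98.14769744873047), 161.21987915039062)
oct yaw 2.5 273.10426116071903 [543.88128375  87.65753417]
green ((572.5186157226562, -193.77310180664062), 24.057479858398438) [ 572.00729751 -193.45143073   76.6020526 ]
yellow ((443.1925048828125, -333.57342529296875), 25.401500701904297) [ 442.10389695 -332.87178186   76.55630076]
b1 ((663.3571166992188, -228.25865173339844), 23.391977310180664) [ 663.58066254 -228.41375      75.93544879]
b2 ((495.5328674316406, -150.6612548828125), 24.0727481842041) [ 494.98159881 -150.26525763   77.10021885]
b3 ((534.4020385742188, -324.3683776855469), 24.159873962402344) [ 534.62907004 -323.15727789   76.62220186]
fin [454.80880842  72.76400004 183.83411797] 61
bottle [662.58394435 315.53835812 145.11795805]
```

View pics/c1.png

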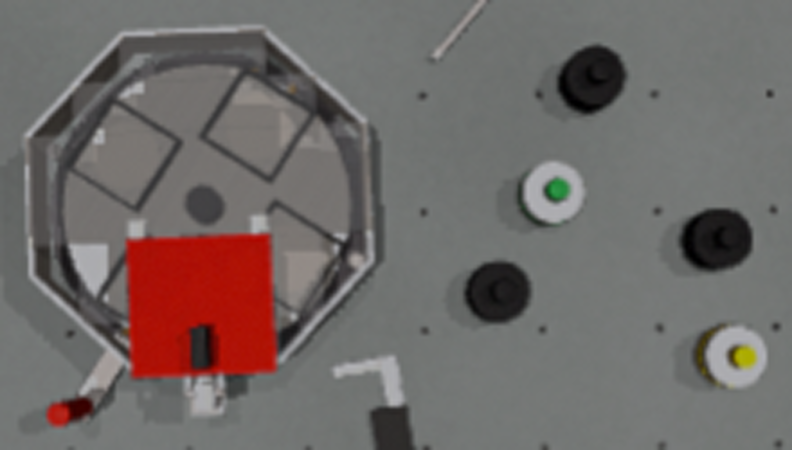

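The enlarged crop confirms green can_1 at (552,190) and yellow can_2 at (733,355); the all-black ones are excluded. Changer axis is about (563,77.5) with yaw about 2.35°. The carousel is two teeth short of a pocket. Next I turn the tool to the changer's axes and move above the fin.

```bash
cat >> h.py <<'E'
C=np.array([563.2,77.5]);PSI=np.radians(2.35)
RC=np.array([[np.cos(PSI),-np.sin(PSI)],[np.sin(PSI),np.cos(PSI)]])
def ch(x,y): return C+RC@np.array([x,y])      # changer -> world
def chi(w): return RC.T@(np.asarray(w)[:2]-C)  # world -> changer
TR=np.array([[-RC[0,0],RC[0,1],0],[-RC[1,0],RC[1,1],0],[0,0,-1]])
def delta(t):
    "tool-axes shift and turn from measured pose to world target t with the changer orientation"
    s=sense();R=s['tool_rot'];rv=cv2.Rodrigues(R.T@TR)[0].ravel()
    return np.round(R.T@(np.array(t)-s['eef_pos']),1),np.round(rv,3)
E
python3 - <<'E'
from h import *
print(delta([*ch(-108,0),230]),ch(-108,0),ch(-75,0))
for p in (0,.2,.4,.6):
    a=np.radians(145)-p; print(p,185*np.cos(a),185*np.sin(a))
print(chi([408.3,177.6]),chi([572,-193.5]),chi([442.1,-332.9]))
E
```

```text
(array([-396.3, -388.4,    0.8]), array([-0.002, -0.001, -0.419])) [455.29082875  73.07159622] [488.26307552  74.42471959]
0 -151.5431281934635 106.1116407249435
0.2 -127.44122639153385 134.1034444592003
0.4 -98.25864505741956 156.74896705075935
0.6 -65.15880161795091 173.14540297597426
[-150.66525378  106.36729434] [  -2.31941406 -271.13292002] [-137.82608844 -405.08929799]
```

Emit:
step_arm(
  steps=[
    [-40, -39, 0, 0, 0, -0.14, 60],
    [-40, -39, 0, 0, 0, -0.14, 60],
    [-40, -39, 0, 0, 0, -0.14, 60],
    [0, 0, 0, 0, 0, 0, 60],
  ],
)

```text
clock: 0.6
eef_pos: [320.8, 437.1, 230.7]
tool_rot: [[-0.999, -0.037, -0.0], [-0.037, 0.999, -0.002], [0.0, -0.002, -1.0]]
ft_force: [0.0, 0.8, -1.2]
gripper_width: 59.9
grasp_force: 0.0
```

```bash
python3 -c "
from h import *
print(delta([*ch(-108,0),230]))"
```

```text
(array([-120.8, -368.8,    1.3]), array([-0.002, -0.   , -0.004]))
```

Emit:
step_arm(
  steps=[
    [-15, -46, 0, 0, 0, 0, 50],
    [-15, -46, 0, 0, 0, 0, 50],
    [-15, -46, 0, 0, 0, 0, 50],
    [-15, -46, 0, 0, 0, 0, 50],
    [-15, -46, 0, 0, 0, 0, 50],
  ],
)

```text
clock: 1.23
eef_pos: [403.6, 212.7, 231.1]
tool_rot: [[-0.999, -0.042, -0.0], [-0.042, 0.999, 0.001], [0.0, 0.001, -1.0]]
ft_force: [1.2, 0.1, 0.1]
gripper_width: 50.1
grasp_force: 0.0
```

Emit:
step_arm(
  steps=[
    [-15, -46, 0, 0, 0, 0, 50],
    [-15, -46, 0, 0, 0, 0, 50],
    [-15, -46, 0, 0, 0, 0, 50],
    [0, 0, 0, 0, 0, 0, 50],
  ],
)

```text
clock: 1.72
eef_pos: [455.3, 75.6, 231.2]
tool_rot: [[-0.999, -0.037, 0.0], [-0.037, 0.999, -0.0], [-0.0, -0.0, -1.0]]
ft_force: [0.3, 1.1, -0.5]
gripper_width: 49.9
grasp_force: 0.0
```

```bash
python3 -c "
from h import *
print(delta([*ch(-108,0),157]))
s=snap('wrist','w1.png');W=cloud(s);z=W[...,2]
print(s['extrinsics'])
m=(z>172)&(z<200);print(m.sum(),np.nanmean(W[m],0),np.nanmin(W[m],0),np.nanmax(W[m],0))
im=s['image'].astype(int);r=(im[...,0]>120)&(im[...,1]<70)&(z>140)&(z<155)
print(cv2.minAreaRect(W[r][:,:2].astype(np.float32)),np.median(z[r]))
"
```

```text
(array([ 0.1, -2.5, 74.2]), array([-0.   ,  0.   , -0.004]))
[[-3.79405897e-02  9.65304957e-01  2.58354120e-01  3.89979619e+02]
 [ 9.99279796e-01  3.64866368e-02  1.04218714e-02  7.23257805e+01]
 [ 6.33811175e-04  2.58563465e-01 -9.65994065e-01  3.72305839e+02]
 [ 0.00000000e+00  0.00000000e+00  0.00000000e+00  1.00000000e+00]]
734 [452.8074103   72.34112233 182.97095188] [439.60745951  66.03624969 172.12229009] [469.81423906  78.37406794 185.7851709 ]
((477.1251525878906, 108.39878845214844), (112.03318786621094, 171.56890869140625), 11.07303237915039) 145.62159662372648
```

View pics/w1.png

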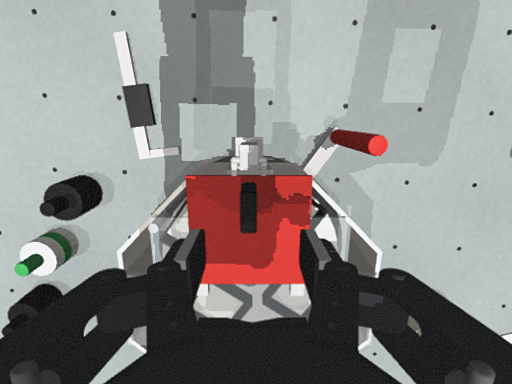

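The wrist view shows the fin at (249,208), in world 440–470 by 66–78, as expected. I descend and grip it.

Emit:
step_arm(
  steps=[
    [0, -3, 25, 0, 0, 0, 50],
    [0, 0, 25, 0, 0, 0, 50],
    [0, 0, 22, 0, 0, 0, 50],
    [0, 0, 0, 0, 0, 0, 20],
    [0, 0, 0, 0, 0, 0, 0],
  ],
)

```text
clock: 2.4
eef_pos: [454.6, 74.4, 159.9]
tool_rot: [[-0.999, -0.044, 0.0], [-0.044, 0.999, -0.002], [-0.0, -0.002, -1.0]]
ft_force: [-1.0, -18.8, -4.4]
gripper_width: 14.1
grasp_force: 8.9
```

Emit:
step_arm(
  steps=[
    [0, 0, 0, 0, 0, 0, 0],
    [0, 0, 0, 0, 0, 0, 0],
    [0, 0, 3, 0, 0, 0, 0],
    [0, 0, 2, 0, 0, 0, 0],
    [0, 0, 1, 0, 0, 0, 0],
  ],
)

```text
clock: 3.02
eef_pos: [453.6, 72.8, 156.3]
tool_rot: [[-0.999, -0.042, -0.003], [-0.042, 0.999, -0.004], [0.003, -0.004, -1.0]]
ft_force: [-11.8, -6.2, 11.0]
gripper_width: 11.1
grasp_force: 61.8
```

Emit:
step_arm(
  steps=[
    [0, 0, 2, 0, 0, 0, 0],
    [0, 0, 2, 0, 0, 0, 0],
    [0, 0, 0, 0, 0, 0, 0],
  ],
)

```text
clock: 3.4
eef_pos: [453.1, 72.7, 154.3]
tool_rot: [[-0.999, -0.043, -0.005], [-0.043, 0.999, -0.005], [0.006, -0.004, -1.0]]
ft_force: [-18.2, -6.6, 24.5]
gripper_width: 10.9
grasp_force: 64.3
```

```bash
python3 - <<'E'
from h import *
s=sense();print(s['eef_pos'],s['ft_force'])
# arc displacements of grip point (changer x, z) vs angle, from -0.06
f=lambda p: np.array([-80*np.cos(p)+33*np.sin(p), 80*np.sin(p)+33*np.cos(p)])
pv=f(-.05)
for p in [0.1,.25,.4,.55,.7,.85,1,1.15,1.3,1.45,1.6,1.75]:
    q=f(p);print(p,np.round(q-pv,1),np.round(q,1));pv=q
E
```

```text
[453.09720358  72.71262959 154.32273832] [-18.21382923  -6.57319504  24.50232845]
0.1 [ 5.2 11.9] [-76.3  40.8]
0.25 [ 7.  10.9] [-69.3  51.8]
0.4 [8.5 9.8] [-60.8  61.5]
0.55 [9.9 8.4] [-51.   69.9]
0.7 [11.   6.8] [-39.9  76.8]
0.85 [11.9  5.1] [-28.   81.9]
1 [12.6  3.3] [-15.5  85.1]
1.15 [12.9  1.4] [-2.6 86.5]
1.3 [13.  -0.6] [10.4 85.9]
1.45 [12.7 -2.5] [23.1 83.4]
1.6 [12.2 -4.4] [35.3 79. ]
1.75 [11.4 -6.2] [46.7 72.8]
```

Emit:
step_arm(
  steps=[
    [-2, 0, -6, 0, 0, 0, 0],
    [-4, 0, -9, 0, 0, 0, 0],
    [-4, 0, -6, 0, 0, 0, 0],
    [0, 0, 0, 0, 0, 0, 0],
  ],
)

```text
clock: 3.9
eef_pos: [461.4, 73.1, 169.9]
tool_rot: [[-0.999, -0.042, -0.008], [-0.042, 0.999, -0.004], [0.009, -0.004, -1.0]]
ft_force: [-6.3, -6.9, 0.5]
gripper_width: 10.9
grasp_force: 59.7
```

The catch is free, so I follow the arc.

Emit:
step_arm(
  steps=[
    [-6, 0, -8, 0, 0, 0, 0],
    [-6, 0, -7, 0, 0, 0, 0],
    [-10, 0, -8.5, 0, 0, 0, 0],
    [-11, 0, -7, 0, 0, 0, 0],
    [0, 0, 0, 0, 0, 0, 0],
  ],
)

```text
clock: 4.53
eef_pos: [494.8, 74.3, 199.6]
tool_rot: [[-0.999, -0.042, -0.008], [-0.042, 0.999, -0.005], [0.008, -0.004, -1.0]]
ft_force: [-4.0, -6.4, -4.2]
gripper_width: 10.8
grasp_force: 59.4
```

Emit:
step_arm(
  steps=[
    [-12, 0, -5, 0, 0, 0, 0],
    [-12.5, 0, -3.5, 0, 0, 0, 0],
    [-13, 0, -1.5, 0, 0, 0, 0],
    [-13, 0, 0.5, 0, 0, 0, 0],
    [0, 0, 0, 0, 0, 0, 0],
  ],
)

```text
clock: 5.15
eef_pos: [545.1, 76.2, 209.0]
tool_rot: [[-0.999, -0.043, -0.009], [-0.042, 0.999, -0.005], [0.01, -0.005, -1.0]]
ft_force: [-4.3, -7.1, -3.2]
gripper_width: 10.9
grasp_force: 60.6
```

Emit:
step_arm(
  steps=[
    [-12.5, 0, 2.5, 0, 0, 0, 0],
    [-12, 0, 4.5, 0, 0, 0, 0],
    [-11.5, 0, 6, 0, 0, 0, 0],
    [0, 0, 0, 0, 0, 0, 0],
    [0, 0, 0, 0, 0, 0, 40],
  ],
)

```text
clock: 5.78
eef_pos: [584.3, 79.9, 198.2]
tool_rot: [[-0.999, -0.042, 0.001], [-0.042, 0.999, 0.0], [-0.001, 0.0, -1.0]]
ft_force: [0.2, 1.2, -0.5]
gripper_width: 27.7
grasp_force: 0.0
```

Emit:
step_arm(
  steps=[
    [0, 0, 0, 0, 0, 0, 50],
    [0, 0, -5, 0, 0, 0, 50],
    [0, 0, -25, 0, 0, 0, 50],
    [0, 0, -30, 0, 0, 0, 50],
    [0, 0, -30, 0, 0, 0, 0],
  ],
)

```text
clock: 6.4
eef_pos: [584.1, 80.1, 289.0]
tool_rot: [[-0.999, -0.043, 0.001], [-0.043, 0.999, 0.0], [-0.001, 0.0, -1.0]]
ft_force: [1.2, 0.4, -0.6]
gripper_width: 32.8
grasp_force: 0.0
```

```bash
python3 - <<'E'
from h import *
s=snap('scene','s2.png');cv2.imwrite('pics/s2.png',cv2.resize(s['image'][100:260,160:400,::-1],None,fx=3,fy=3))
# pusher start in changer frame: 30 mm before the post contact
post=[-151.5,106.1]
print(delta([*ch(post[0]-50,post[1]),200]), delta([*ch(post[0]-25,post[1]),95]))
E
```

```text
(array([225.7, 104.7,  92.3]), array([-0.   ,  0.01 ,  0.002])) (array([201.8, 104.7, 197.6]), array([-0.   ,  0.01 ,  0.002]))
```

View pics/s2.png

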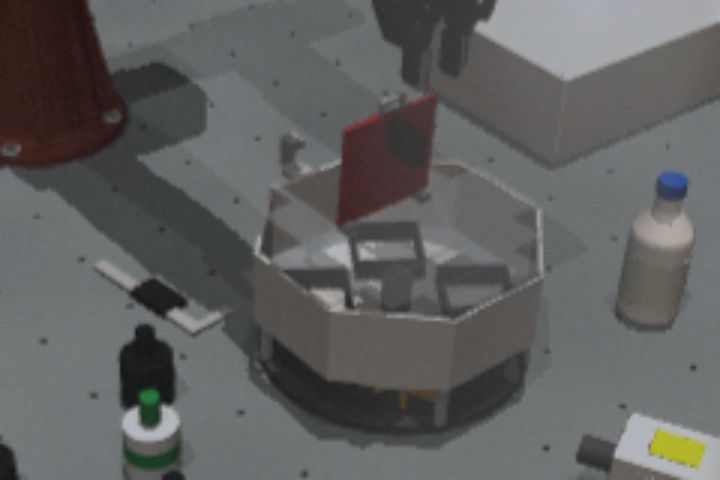

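The view shows the hatch (390,150) standing open, leaning back at its stop. Next is the lever.

Emit:
step_arm(
  steps=[
    [45, 21, 0, 0, 0, 0, 0],
    [45, 21, 0, 0, 0, 0, 0],
    [45, 21, 15, 0, 0, 0, 0],
    [45, 21, 35, 0, 0, 0, 0],
    [45, 21, 42, 0, 0, 0, 0],
  ],
)

```text
clock: 7.08
eef_pos: [355.9, 175.4, 197.1]
tool_rot: [[-0.999, -0.042, 0.004], [-0.042, 0.999, 0.002], [-0.004, 0.001, -1.0]]
ft_force: [-0.1, 0.7, 0.1]
gripper_width: 0.0
grasp_force: 0.0
```

Emit:
step_arm(
  steps=[
    [0, 0, 50, 0, 0, 0, 0],
    [0, 0, 52, 0, 0, 0, 0],
    [0, 0, 0, 0, 0, 0, 0],
  ],
)

```text
clock: 7.45
eef_pos: [352.1, 173.5, 91.4]
tool_rot: [[-0.999, -0.043, -0.01], [-0.043, 0.999, -0.003], [0.01, -0.002, -1.0]]
ft_force: [0.1, -1.1, 0.5]
gripper_width: 0.1
grasp_force: 0.0
```

```bash
python3 - <<'E'
from h import *
s=sense();print(chi(s['eef_pos']),s['eef_pos'],s['ft_force'],s['gripper_width'])
s=snap('top','t2.png')
W=cloud(s);b=s['image'].astype(int)
cv2.imwrite('pics/t2.png',cv2.resize(s['image'][120:260,160:290,::-1],None,fx=4,fy=4,interpolation=cv2.INTER_CUBIC))
E
```

```text
[-206.97936034  104.52764201] [352.10868661 173.45280592  91.41295367] [ 0.13226935 -1.14232182  0.45189775] 0.05973668688031281
```

View pics/t2.png

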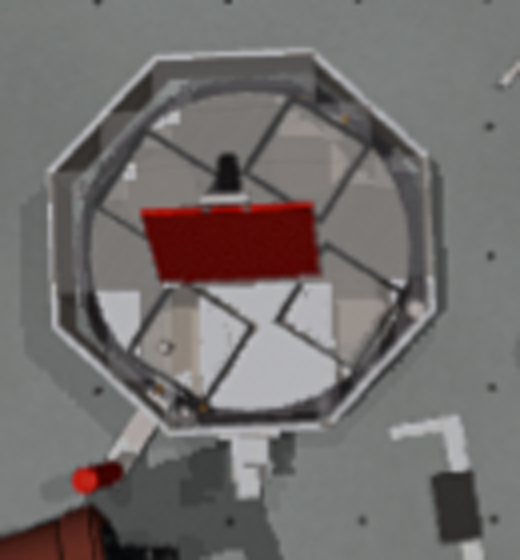

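Emit:
step_arm(
  steps=[
    [-30, 1.5, 0, 0, 0, 0, 0],
    [-6, 0, 0, 0, 0, 0, 0],
    [-11.5, 14.5, 0, 0, 0, 0, 0],
    [-13, 13.5, 0, 0, 0, 0, 0],
    [-14, 12, 0, 0, 0, 0, 0],
  ],
)

```text
clock: 8.12
eef_pos: [429.1, 219.7, 97.3]
tool_rot: [[-0.999, -0.042, -0.002], [-0.042, 0.999, -0.0], [0.002, -0.0, -1.0]]
ft_force: [-7.4, -2.8, 3.2]
gripper_width: -0.0
grasp_force: 3.0
```

Emit:
step_arm(
  steps=[
    [-15, 10.5, 0, 0, 0, 0, 0],
    [-16, 9, 0, 0, 0, 0, 0],
    [-17, 7, 0, 0, 0, 0, 0],
    [0, 0, 0, 0, 0, 0, 0],
  ],
)

```text
clock: 8.62
eef_pos: [471.0, 246.8, 94.4]
tool_rot: [[-0.999, -0.042, -0.014], [-0.042, 0.999, -0.004], [0.014, -0.003, -1.0]]
ft_force: [-11.5, -1.3, -0.5]
gripper_width: -0.1
grasp_force: 0.0
```

```bash
python3 - <<'E'
from h import *
s=sense();print(chi(s['eef_pos']),s['eef_pos'],s['ft_force'])
s=snap('top');W=cloud(s)
np.savez('t3.npz',W=W,im=s['image'])
cv2.imwrite('pics/t3.png',cv2.resize(s['image'][120:260,160:290,::-1],None,fx=4,fy=4,interpolation=cv2.INTER_CUBIC))
E
```

```text
[-85.13084085 172.98140825] [471.0478703  246.84524693  94.3970079 ] [-11.48899266  -1.2776322   -0.47076781]
```

View pics/t3.png

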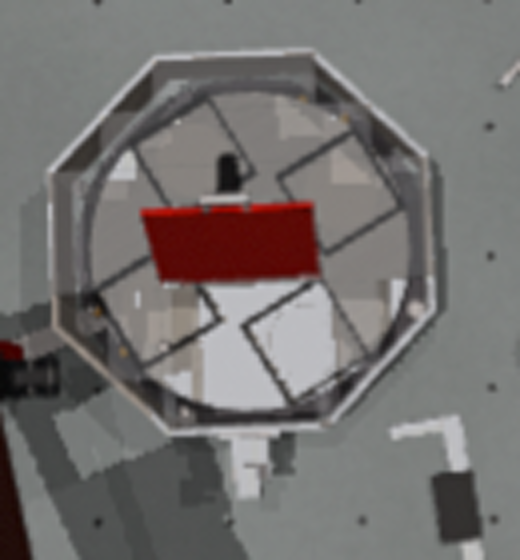

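The carousel turned 30° clockwise. Back to rest and a second stroke.

Emit:
step_arm(
  steps=[
    [33, -16, 0, 0, 0, 0, 0],
    [29, -22.5, 0, 0, 0, 0, 0],
    [24.5, -28, 0, 0, 0, 0, 0],
    [14, 0, 0, 0, 0, 0, 0],
    [0, 0, 0, 0, 0, 0, 0],
  ],
)

```text
clock: 9.3
eef_pos: [380.0, 177.7, 96.9]
tool_rot: [[-0.999, -0.042, 0.005], [-0.042, 0.999, 0.002], [-0.005, 0.001, -1.0]]
ft_force: [0.5, -0.6, -0.4]
gripper_width: 0.1
grasp_force: 0.0
```

Emit:
step_arm(
  steps=[
    [-14, 0, 0, 0, 0, 0, 0],
    [-11.5, 14.5, 0, 0, 0, 0, 0],
    [-13, 13.5, 0, 0, 0, 0, 0],
    [-14, 12, 0, 0, 0, 0, 0],
    [-15, 10.5, 0, 0, 0, 0, 0],
  ],
)

```text
clock: 9.93
eef_pos: [440.9, 230.9, 92.9]
tool_rot: [[-0.999, -0.043, -0.01], [-0.043, 0.999, -0.002], [0.01, -0.001, -1.0]]
ft_force: [-8.3, -1.0, 0.8]
gripper_width: -0.2
grasp_force: 0.0
```

Emit:
step_arm(
  steps=[
    [-16, 9, 0, 0, 0, 0, 0],
    [-17, 7, 0, 0, 0, 0, 0],
    [0, 0, 0, 0, 0, 0, 0],
  ],
)

```text
clock: 10.3
eef_pos: [470.6, 246.9, 91.1]
tool_rot: [[-0.999, -0.043, -0.017], [-0.043, 0.999, -0.005], [0.017, -0.004, -1.0]]
ft_force: [-11.2, -1.1, -3.5]
gripper_width: 0.1
grasp_force: 0.0
```

Emit:
step_arm(
  steps=[
    [33, -16, 0, 0, 0, 0, 0],
    [29, -22.5, 0, 0, 0, 0, 0],
    [24.5, -28, 0, 0, 0, 0, 0],
    [14, 0, 0, 0, 0, 0, 0],
    [10, 0, -60, 0, 0, 0, 0],
  ],
)

```text
clock: 10.92
eef_pos: [365.7, 176.0, 151.9]
tool_rot: [[-0.999, -0.042, -0.009], [-0.042, 0.999, -0.002], [0.009, -0.002, -1.0]]
ft_force: [1.2, 0.6, 0.5]
gripper_width: -0.0
grasp_force: 0.0
```

```bash
cat >> h.py <<'E'
def cans():
    s=snap('top');W=cloud(s);im=s['image'].astype(int);r,g,b=[im[...,i] for i in range(3)]
    for nm,m in (('green',(g>r+40)&(g>b+20)),('yellow',(r>120)&(g>100)&(b<70))):
        m=m&(W[...,2]>60)&(W[...,2]<135)&(W[...,0]>250)&(W[...,0]<720)&(W[...,1]<200)
        if m.sum(): print(nm,m.sum(),W[m].mean(0),chi(W[m].mean(0)))
    return s
E
python3 - <<'E'
from h import *
s=sense();print(chi(s['eef_pos']),s['eef_pos'],s['ft_force'])
s=cans()
cv2.imwrite('pics/t4.png',cv2.resize(s['image'][120:260,160:290,::-1],None,fx=4,fy=4,interpolation=cv2.INTER_CUBIC))
E
```

```text
[-193.33817418  106.47160469] [365.65869071 175.95447335 151.87149051] [1.20735687 0.56698608 0.48120816]
green 27 [ 572.29128732 -191.99721777   77.86065656] [  -1.96675202 -269.64334551]
yellow 28 [ 443.47475186 -333.04003469   77.12480178] [-136.4582347  -405.28558488]
```

View pics/t4.png

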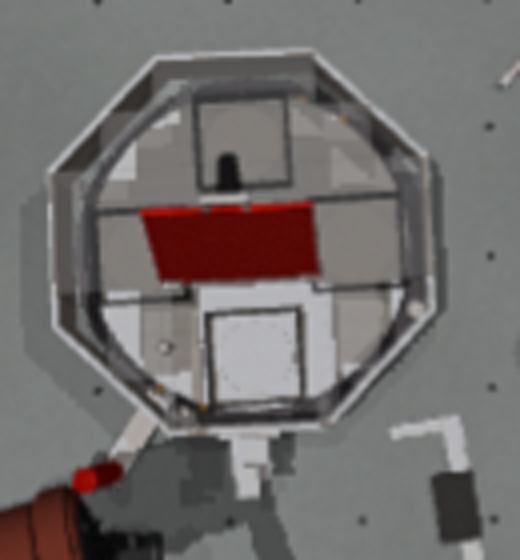

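The lever is back and a pocket stands squarely under the port at (255,355). Next is the green canister, passing in front of the changer.

Emit:
step_arm(
  steps=[
    [0, 0, -60, 0, 0, 0, 40],
    [-5, -55, -20, 0, 0, 0, 40],
    [-5, -60, 0, 0, 0, 0, 40],
    [-5, -60, 0, 0, 0, 0, 40],
    [-5, -60, 0, 0, 0, 0, 40],
  ],
)

```text
clock: 11.6
eef_pos: [401.2, -59.6, 237.1]
tool_rot: [[-0.999, -0.043, 0.006], [-0.043, 0.999, -0.001], [-0.006, -0.002, -1.0]]
ft_force: [0.9, 0.3, 0.8]
gripper_width: 40.2
grasp_force: 0.0
```

Emit:
step_arm(
  steps=[
    [-20, -60, 0, 0, 0, 0, 40],
    [-30, -50, 0, 0, 0, 0, 40],
    [-40, -20, 0, 0, 0, 0, 40],
    [-40, -10, 0, 0, 0, 0, 40],
    [-30, 0, 0, 0, 0, 0, 40],
  ],
)

```text
clock: 12.22
eef_pos: [568.1, -191.5, 235.7]
tool_rot: [[-0.999, -0.041, 0.004], [-0.041, 0.999, -0.002], [-0.004, -0.002, -1.0]]
ft_force: [0.0, -0.1, 0.1]
gripper_width: 40.1
grasp_force: 0.0
```

```bash
python3 - <<'E'
from h import *
print(delta([572.2,-193.3,53]))
E
```

```text
(array([ -3.3,  -1.6, 182.7]), array([-0.002,  0.004,  0.   ]))
```

Emit:
step_arm(
  steps=[
    [-3, -1.5, 40, 0, 0, 0, 40],
    [0, 0, 30, 0, 0, 0, 40],
    [0, 0, 0, 0, 0, 0, 40],
  ],
)

```text
clock: 12.6
eef_pos: [566.8, -190.5, 162.1]
tool_rot: [[-0.999, -0.043, -0.004], [-0.043, 0.999, 0.002], [0.004, 0.002, -1.0]]
ft_force: [-0.2, -0.2, 0.6]
gripper_width: 40.3
grasp_force: 0.0
```

```bash
cat >> h.py <<'E'
def knob(col):
    s=snap('wrist');W=cloud(s);im=s['image'].astype(int);r,g,b=[im[...,i] for i in range(3)]
    m={'green':(g>r+40)&(g>b+20),'yellow':(r>120)&(g>100)&(b<70)}[col]&(W[...,2]>74)&(W[...,2]<82)
    P=W[m];print(col,m.sum(),np.nanmean(P,0),cv2.minEnclosingCircle(P[:,:2].astype(np.float32)) if len(P) else None);return s
E
python3 - <<'E'
from h import *
s=knob('green');cv2.imwrite('pics/w2.png',s['image'][:,:,::-1]);print(sense()['eef_pos'],delta([572.2,-193.3,53]))
E
```

```text
green 295 [ 571.01022699 -194.59200118   76.33354869] ((571.088134765625, -194.41650390625), 8.284942626953125)
[ 567.93231049 -191.16881037  164.29465034] (array([ -4.2,  -2.4, 111.3]), array([ 0.   , -0.   ,  0.002]))
```

Emit:
step_arm(
  steps=[
    [-3, -3, 40, 0, 0, 0, 40],
    [0, 0, 40, 0, 0, 0, 40],
    [0, 0, 31, 0, 0, 0, 40],
    [0, 0, 0, 0, 0, 0, 40],
    [0, 0, 0, 0, 0, 0, 0],
  ],
)

```text
clock: 13.28
eef_pos: [572.5, -195.2, 56.7]
tool_rot: [[-0.999, -0.042, 0.005], [-0.042, 0.999, -0.002], [-0.004, -0.002, -1.0]]
ft_force: [-0.2, 0.2, 0.1]
gripper_width: 23.1
grasp_force: 0.0
```

Emit:
step_arm(
  steps=[
    [0, 0, 0, 0, 0, 0, 0],
    [0, 0, 0, 0, 0, 0, 0],
    [0, 0, 0, 0, 0, 0, 0],
  ],
)

```text
clock: 13.65
eef_pos: [572.5, -195.2, 56.9]
tool_rot: [[-0.999, -0.042, 0.006], [-0.042, 0.999, -0.002], [-0.005, -0.003, -1.0]]
ft_force: [0.2, 0.7, 5.8]
gripper_width: 15.9
grasp_force: 59.2
```

Emit:
step_arm(
  steps=[
    [0, 0, -50, 0, 0, 0, 0],
    [0, 0, -60, 0, 0, 0, 0],
    [20, 0, -60, 0, 0, 0, 0],
    [50, 30, -15, 0, 0, 0, 0],
    [20, 50, 0, 0, 0, 0, 0],
  ],
)

```text
clock: 14.28
eef_pos: [476.0, -118.6, 240.5]
tool_rot: [[-0.999, -0.039, 0.003], [-0.039, 0.999, -0.002], [-0.003, -0.002, -1.0]]
ft_force: [0.7, 0.5, -1.9]
gripper_width: 15.7
grasp_force: 58.9
```

Emit:
step_arm(
  steps=[
    [0, 50, 0, 0, 0, 0, 0],
    [0, 50, 0, 0, 0, 0, 0],
    [0, 45, 0, 0, 0, 0, 0],
    [0, 30, 0, 0, 0, 0, 0],
    [0, 0, 0, 0, 0, 0, 0],
  ],
)

```text
clock: 14.9
eef_pos: [468.6, 58.5, 237.9]
tool_rot: [[-0.999, -0.046, -0.001], [-0.046, 0.999, 0.0], [0.001, 0.0, -1.0]]
ft_force: [-0.3, -0.2, -2.9]
gripper_width: 15.6
grasp_force: 59.0
```

```bash
python3 - <<'E'
from h import *
s=sense();print(s['grasp_force'],s['gripper_width'],s['ft_force'],s['eef_pos'],delta([*(ch(-75,0)+[1,0]),103]))
s=snap('wrist');cv2.imwrite('pics/w3.png',s['image'][:,:,::-1])
E
```

```text
59.03980314731598 15.630137178287981 [-0.253477   -0.22702066 -2.86587498] [468.57153198  58.48811443 237.86491133] (array([-21.5,  14.9, 134.8]), array([ 0.   , -0.001,  0.005]))
```

View pics/w3.png

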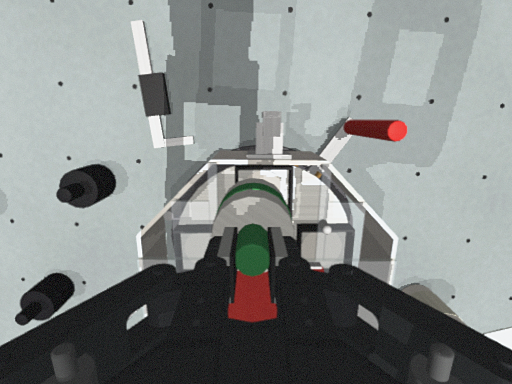

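The canister hangs upright over the port (255,215). I lower it.

Emit:
step_arm(
  steps=[
    [-21, 15, 0, 0, 0, 0, 0],
    [0, 0, 0, 0, 0, 0, 0],
    [0, 0, 40, 0, 0, 0, 0],
    [0, 0, 40, 0, 0, 0, 0],
    [0, 0, 0, 0, 0, 0, 0],
  ],
)

```text
clock: 15.58
eef_pos: [485.6, 71.5, 154.3]
tool_rot: [[-0.999, -0.041, -0.01], [-0.041, 0.999, -0.001], [0.01, -0.0, -1.0]]
ft_force: [-0.4, 0.1, -2.3]
gripper_width: 15.9
grasp_force: 59.2
```

```bash
python3 - <<'E'
from h import *
s=sense();print(s['ft_force'],s['eef_pos'],delta([*(ch(-75,0)+[1,0]),104]))
E
```

```text
[-0.43641126  0.06326055 -2.29479986] [485.63986106  71.46110715 154.32596069] (array([-4.3,  2.8, 50.3]), array([-0.  , -0.01,  0.  ]))
```

Emit:
step_arm(
  steps=[
    [-2, 2, 20, 0, 0, 0, 0],
    [0, 0, 20, 0, 0, 0, 0],
    [0, 0, 8, 0, 0, 0, 0],
    [0, 0, 0, 0, 0, 0, 0],
  ],
)

```text
clock: 16.08
eef_pos: [492.2, 74.4, 111.0]
tool_rot: [[-0.999, -0.042, 0.0], [-0.042, 0.999, -0.0], [-0.0, -0.0, -1.0]]
ft_force: [-0.1, 0.1, -2.3]
gripper_width: 15.6
grasp_force: 59.2
```

```bash
python3 - <<'E'
from h import *
s=sense();print(s['ft_force'],s['eef_pos'],delta([*(ch(-75,0)+[1,0]),102]))
E
```

```text
[-0.05076646  0.12111137 -2.32184104] [492.19204037  74.35483808 111.02055452] (array([2.9, 0.2, 9. ]), array([-0.   ,  0.   ,  0.001]))
```

Emit:
step_arm(
  steps=[
    [1, 0, 4, 0, 0, 0, 0],
    [0, 0, 3, 0, 0, 0, 0],
    [0, 0, 0, 0, 0, 0, 0],
  ],
)

```text
clock: 16.45
eef_pos: [490.7, 74.7, 103.2]
tool_rot: [[-0.999, -0.042, -0.0], [-0.042, 0.999, -0.0], [0.0, -0.0, -1.0]]
ft_force: [0.7, -0.5, -2.0]
gripper_width: 15.8
grasp_force: 59.2
```

Emit:
step_arm(
  steps=[
    [0, 0, 1.5, 0, 0, 0, 0],
    [0, 0, 0, 0, 0, 0, 15],
    [0, 0, 0, 0, 0, 0, 22],
    [0, 0, 0, 0, 0, 0, 36],
    [0, 0, 0, 0, 0, 0, 36],
  ],
)

```text
clock: 17.08
eef_pos: [491.4, 71.7, 101.8]
tool_rot: [[-0.999, -0.044, 0.001], [-0.044, 0.999, -0.006], [-0.001, -0.006, -1.0]]
ft_force: [1.5, -10.7, -1.5]
gripper_width: 36.2
grasp_force: 4.8
```

Emit:
step_arm(
  steps=[
    [0, 0, -30, 0, 0, 0, 36],
    [0, 0, -50, 0, 0, 0, 36],
    [0, 0, -50, 0, 0, 0, 0],
    [60, 20, 0, 0, 0, 0, 0],
    [60, 10, 0, 0, 0, 0, 0],
  ],
)

```text
clock: 17.7
eef_pos: [370.1, 99.8, 233.2]
tool_rot: [[-0.999, -0.042, 0.002], [-0.042, 0.999, 0.001], [-0.003, 0.001, -1.0]]
ft_force: [0.5, 0.4, 1.0]
gripper_width: 0.2
grasp_force: 0.0
```

```bash
python3 - <<'E'
from h import *
print(delta([*ch(-202,105),96]))
s=cans()
cv2.imwrite('pics/t5.png',cv2.resize(s['image'][120:260,160:290,::-1],None,fx=4,fy=4,interpolation=cv2.INTER_CUBIC))
E
```

```text
(array([ 10.3,  74.7, 137.2]), array([0.001, 0.003, 0.001]))
green 32 [490.84216944  75.9565688  122.16238217] [-72.36026357   1.42480842]
yellow 28 [ 443.48304561 -332.97296033   77.39402165] [-136.44719763 -405.218907  ]
```

View pics/t5.png

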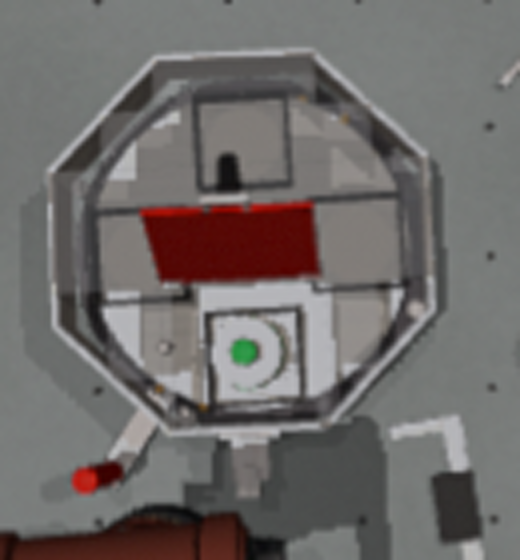

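Green can_1 stands upright in the pocket, knob at (245,352). Three strokes now.

Emit:
step_arm(
  steps=[
    [10, 40, 0, 0, 0, 0, 0],
    [0, 35, 37, 0, 0, 0, 0],
    [0, 0, 50, 0, 0, 0, 0],
    [0, 0, 50, 0, 0, 0, 0],
    [0, 0, 0, 0, 0, 0, 0],
  ],
)

```text
clock: 18.38
eef_pos: [353.1, 172.8, 91.1]
tool_rot: [[-0.999, -0.043, -0.01], [-0.042, 0.999, -0.003], [0.01, -0.002, -1.0]]
ft_force: [0.3, -0.5, -1.7]
gripper_width: 0.1
grasp_force: 0.0
```

```bash
python3 - <<'E'
from h import *
print(delta([*ch(-185,106.1),96]))
E
```

```text
(array([-21. ,   2.2,  -5.1]), array([-0.002, -0.01 ,  0.001]))
```

Emit:
step_arm(
  steps=[
    [-21, 2, -3, 0, 0, 0, 0],
    [-14, 0, 0, 0, 0, 0, 0],
    [-11.5, 14.5, 0, 0, 0, 0, 0],
    [-13, 13.5, 0, 0, 0, 0, 0],
    [-14, 12, 0, 0, 0, 0, 0],
  ],
)

```text
clock: 19.0
eef_pos: [425.3, 219.4, 97.9]
tool_rot: [[-0.999, -0.042, -0.01], [-0.042, 0.999, -0.001], [0.01, -0.0, -1.0]]
ft_force: [-9.0, -0.3, 1.2]
gripper_width: 0.0
grasp_force: 1.3
```

Emit:
step_arm(
  steps=[
    [-15, 10.5, 0, 0, 0, 0, 0],
    [-16, 9, 0, 0, 0, 0, 0],
    [-17, 7, 0, 0, 0, 0, 0],
    [0, 0, 0, 0, 0, 0, 0],
  ],
)

```text
clock: 19.5
eef_pos: [471.5, 247.2, 97.9]
tool_rot: [[-0.999, -0.042, -0.012], [-0.042, 0.999, -0.002], [0.013, -0.002, -1.0]]
ft_force: [-12.1, -0.5, 3.0]
gripper_width: 0.3
grasp_force: 1.8
```

Emit:
step_arm(
  steps=[
    [33, -16, 0, 0, 0, 0, 0],
    [29, -22.5, 0, 0, 0, 0, 0],
    [24.5, -28, 0, 0, 0, 0, 0],
    [14, 0, 0, 0, 0, 0, 0],
    [0, 0, 0, 0, 0, 0, 0],
  ],
)

```text
clock: 20.12
eef_pos: [379.2, 177.3, 99.3]
tool_rot: [[-0.999, -0.042, 0.003], [-0.042, 0.999, 0.001], [-0.004, 0.001, -1.0]]
ft_force: [0.6, -0.3, 0.7]
gripper_width: -0.2
grasp_force: 0.0
```

Emit:
step_arm(
  steps=[
    [-14, 0, 0, 0, 0, 0, 0],
    [-11.5, 14.5, 0, 0, 0, 0, 0],
    [-13, 13.5, 0, 0, 0, 0, 0],
    [-14, 12, 0, 0, 0, 0, 0],
    [-15, 10.5, 0, 0, 0, 0, 0],
  ],
)

```text
clock: 20.75
eef_pos: [440.4, 231.1, 95.8]
tool_rot: [[-0.999, -0.043, -0.011], [-0.043, 0.999, -0.001], [0.011, -0.001, -1.0]]
ft_force: [-8.4, 0.1, 2.1]
gripper_width: -0.1
grasp_force: 0.0
```

Emit:
step_arm(
  steps=[
    [-16, 9, 0, 0, 0, 0, 0],
    [-17, 7, 0, 0, 0, 0, 0],
    [0, 0, 0, 0, 0, 0, 0],
  ],
)

```text
clock: 21.12
eef_pos: [470.8, 247.0, 94.3]
tool_rot: [[-0.999, -0.043, -0.016], [-0.043, 0.999, -0.005], [0.016, -0.004, -1.0]]
ft_force: [-12.5, -1.4, -1.2]
gripper_width: -0.1
grasp_force: 0.0
```

Emit:
step_arm(
  steps=[
    [33, -16, 0, 0, 0, 0, 0],
    [29, -22.5, 0, 0, 0, 0, 0],
    [24.5, -28, 0, 0, 0, 0, 0],
    [14, 0, 0, 0, 0, 0, 0],
    [0, 0, 0, 0, 0, 0, 0],
  ],
)

```text
clock: 21.75
eef_pos: [379.4, 177.6, 98.3]
tool_rot: [[-0.999, -0.042, 0.002], [-0.042, 0.999, 0.001], [-0.002, 0.001, -1.0]]
ft_force: [0.3, 0.4, 0.6]
gripper_width: -0.1
grasp_force: 0.0
```

```bash
python3 - <<'E'
from h import *
print(delta([*ch(-185,106.1),96]))
s=cans()
E
```

```text
(array([ 5.5, -1.4,  2.3]), array([0.001, 0.002, 0.001]))
yellow 28 [ 443.47709285 -333.02801653   77.18353304] [-136.45540289 -405.27367281]
```

Emit:
step_arm(
  steps=[
    [-14, 0, 0, 0, 0, 0, 0],
    [-11.5, 14.5, 0, 0, 0, 0, 0],
    [-13, 13.5, 0, 0, 0, 0, 0],
    [-14, 12, 0, 0, 0, 0, 0],
    [-15, 10.5, 0, 0, 0, 0, 0],
  ],
)

```text
clock: 22.42
eef_pos: [440.3, 230.5, 95.4]
tool_rot: [[-0.999, -0.043, -0.011], [-0.043, 0.999, -0.002], [0.011, -0.002, -1.0]]
ft_force: [-8.8, -1.8, 1.2]
gripper_width: 0.3
grasp_force: 0.0
```

Emit:
step_arm(
  steps=[
    [-16, 9, 0, 0, 0, 0, 0],
    [-17, 7, 0, 0, 0, 0, 0],
    [0, 0, 0, 0, 0, 0, 0],
  ],
)

```text
clock: 22.8
eef_pos: [470.7, 246.9, 94.0]
tool_rot: [[-0.999, -0.043, -0.016], [-0.043, 0.999, -0.004], [0.016, -0.004, -1.0]]
ft_force: [-11.3, -2.4, -3.0]
gripper_width: 0.2
grasp_force: 0.0
```

Emit:
step_arm(
  steps=[
    [33, -16, 0, 0, 0, 0, 0],
    [29, -22.5, 0, 0, 0, 0, 0],
    [24.5, -28, 0, 0, 0, 0, 0],
    [14, 0, 0, 0, 0, 0, 0],
    [10, 0, -60, 0, 0, 0, 0],
  ],
)

```text
clock: 23.42
eef_pos: [365.1, 175.7, 154.4]
tool_rot: [[-0.999, -0.042, -0.01], [-0.042, 0.999, -0.002], [0.01, -0.002, -1.0]]
ft_force: [2.0, 1.8, 0.7]
gripper_width: -0.4
grasp_force: 0.0
```

```bash
python3 - <<'E'
from h import *
s=cans()
cv2.imwrite('pics/t6.png',cv2.resize(s['image'][120:260,160:290,::-1],None,fx=4,fy=4,interpolation=cv2.INTER_CUBIC))
print(delta([443,-333.2,240]))
E
```

```text
yellow 28 [ 443.47429577 -333.03791345   77.15220134] [-136.45860342 -405.28344672]
(array([ -50.1, -513.8,  -75.5]), array([0.003, 0.009, 0.002]))
```

View pics/t6.png

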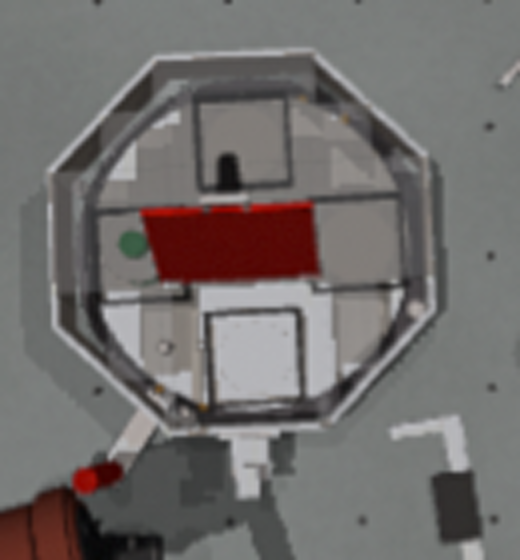

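The green canister (132,243) has gone round a quarter turn, and an empty pocket is under the port. Now to the yellow one.

Emit:
step_arm(
  steps=[
    [0, 0, -60, 0, 0, 0, 40],
    [-5, -55, -15, 0, 0, 0, 40],
    [-5, -57, 0, 0, 0, 0, 40],
    [-5, -57, 0, 0, 0, 0, 40],
    [-5, -57, 0, 0, 0, 0, 40],
  ],
)

```text
clock: 24.1
eef_pos: [400.3, -50.6, 234.5]
tool_rot: [[-0.999, -0.043, 0.005], [-0.043, 0.999, -0.001], [-0.005, -0.001, -1.0]]
ft_force: [0.1, -0.1, 0.4]
gripper_width: 40.1
grasp_force: 0.0
```

Emit:
step_arm(
  steps=[
    [-5, -57, 0, 0, 0, 0, 40],
    [-5, -57, 0, 0, 0, 0, 40],
    [-5, -57, 0, 0, 0, 0, 40],
    [-5, -57, 0, 0, 0, 0, 40],
    [-8, -57, 0, 0, 0, 0, 40],
  ],
)

```text
clock: 24.72
eef_pos: [439.9, -335.5, 233.6]
tool_rot: [[-0.999, -0.042, 0.003], [-0.042, 0.999, -0.002], [-0.003, -0.002, -1.0]]
ft_force: [0.8, 0.0, 0.1]
gripper_width: 40.2
grasp_force: 0.0
```

Emit:
step_arm(
  steps=[
    [0, 0, 35, 0, 0, 0, 40],
    [0, 0, 35, 0, 0, 0, 40],
    [0, 0, 0, 0, 0, 0, 40],
  ],
)

```text
clock: 25.1
eef_pos: [437.2, -331.3, 159.6]
tool_rot: [[-0.999, -0.042, -0.004], [-0.042, 0.999, 0.004], [0.004, 0.004, -1.0]]
ft_force: [-0.1, -0.3, 0.0]
gripper_width: 40.1
grasp_force: 0.0
```

```bash
python3 - <<'E'
from h import *
s=knob('yellow');print(sense()['eef_pos'],delta([443,-333.2,56]))
E
```

```text
yellow 93 [ 439.36307212 -333.43550091   76.1465997 ] ((441.2367248535156, -335.3231506347656), 8.126254081726074)
[ 438.33832409 -332.25864586  161.95460304] (array([ -4.7,  -1.3, 105.9]), array([ 0.001, -0.001,  0.002]))
```

Emit:
step_arm(
  steps=[
    [-3.5, -2, 40, 0, 0, 0, 40],
    [0, 0, 40, 0, 0, 0, 40],
    [0, 0, 26, 0, 0, 0, 40],
    [0, 0, 0, 0, 0, 0, 40],
    [0, 0, 0, 0, 0, 0, 0],
  ],
)

```text
clock: 25.78
eef_pos: [443.3, -335.6, 59.3]
tool_rot: [[-0.999, -0.043, 0.004], [-0.043, 0.999, -0.003], [-0.003, -0.004, -1.0]]
ft_force: [-0.4, -0.5, 1.2]
gripper_width: 23.0
grasp_force: 0.0
```

Emit:
step_arm(
  steps=[
    [0, 0, 0, 0, 0, 0, 0],
    [0, 0, 0, 0, 0, 0, 0],
    [0, 0, 0, 0, 0, 0, 0],
  ],
)

```text
clock: 26.15
eef_pos: [443.3, -335.6, 59.6]
tool_rot: [[-0.999, -0.042, 0.004], [-0.042, 0.999, -0.004], [-0.004, -0.004, -1.0]]
ft_force: [0.1, 1.2, 6.5]
gripper_width: 15.3
grasp_force: 58.9
```

Emit:
step_arm(
  steps=[
    [0, 0, -60, 0, 0, 0, 0],
    [0, 0, -60, 0, 0, 0, 0],
    [0, 20, -60, 0, 0, 0, 0],
    [0, 50, 0, 0, 0, 0, 0],
    [-10, 50, 0, 0, 0, 0, 0],
  ],
)

```text
clock: 26.78
eef_pos: [446.0, -213.2, 237.4]
tool_rot: [[-0.999, -0.04, 0.002], [-0.04, 0.999, -0.001], [-0.002, -0.001, -1.0]]
ft_force: [0.1, 0.6, -2.7]
gripper_width: 15.3
grasp_force: 59.1
```

Emit:
step_arm(
  steps=[
    [-10, 50, 0, 0, 0, 0, 0],
    [-10, 50, 0, 0, 0, 0, 0],
    [-10, 50, 0, 0, 0, 0, 0],
    [-10, 50, 0, 0, 0, 0, 0],
    [-10, 45, 0, 0, 0, 0, 0],
  ],
)

```text
clock: 27.4
eef_pos: [485.4, 34.7, 236.1]
tool_rot: [[-0.999, -0.043, 0.0], [-0.043, 0.999, -0.0], [-0.0, -0.0, -1.0]]
ft_force: [1.0, 0.8, -2.3]
gripper_width: 15.6
grasp_force: 59.1
```

Emit:
step_arm(
  steps=[
    [0, 30, 0, 0, 0, 0, 0],
    [0, 8, 0, 0, 0, 0, 0],
    [0, 0, 0, 0, 0, 0, 0],
  ],
)

```text
clock: 27.78
eef_pos: [483.9, 70.8, 235.9]
tool_rot: [[-0.999, -0.043, -0.0], [-0.043, 0.999, -0.001], [0.0, -0.001, -1.0]]
ft_force: [1.1, -0.3, -2.0]
gripper_width: 15.5
grasp_force: 59.1
```

```bash
python3 - <<'E'
from h import *
s=sense();print(s['grasp_force'],s['ft_force'],s['eef_pos'],delta([*(ch(-75,0)+[1,0]),107]))
E
```

```text
59.100576639175415 [ 1.06953871 -0.26526441 -1.9892355 ] [483.87203515  70.78857935 235.89519417] (array([ -5.6,   3.5, 128.9]), array([-0.001, -0.   ,  0.002]))
```

Emit:
step_arm(
  steps=[
    [-5, 3, 0, 0, 0, 0, 0],
    [0, 0, 40, 0, 0, 0, 0],
    [0, 0, 40, 0, 0, 0, 0],
    [0, 0, 20, 0, 0, 0, 0],
    [0, 0, 0, 0, 0, 0, 0],
  ],
)

```text
clock: 28.4
eef_pos: [487.5, 73.2, 133.9]
tool_rot: [[-0.999, -0.041, -0.005], [-0.041, 0.999, -0.0], [0.005, -0.0, -1.0]]
ft_force: [0.1, 0.4, -2.2]
gripper_width: 15.5
grasp_force: 59.1
```

```bash
python3 - <<'E'
from h import *
s=sense();print(s['grasp_force'],s['ft_force'],s['eef_pos'],delta([*(ch(-75,0)+[1,0]),106]))
E
```

```text
59.11806643009186 [ 0.12660594  0.44178647 -2.20474312] [487.49802554  73.1812203  133.9277512 ] (array([-2. ,  1.2, 27.9]), array([-0.   , -0.005, -0.   ]))
```

Emit:
step_arm(
  steps=[
    [0, 1, 15, 0, 0, 0, 0],
    [0, 0, 8, 0, 0, 0, 0],
    [0, 0, 4, 0, 0, 0, 0],
    [0, 0, 0, 0, 0, 0, 0],
    [0, 0, 0, 0, 0, 0, 0],
  ],
)

```text
clock: 29.02
eef_pos: [489.4, 75.2, 109.5]
tool_rot: [[-0.999, -0.042, 0.001], [-0.042, 0.999, -0.0], [-0.001, -0.0, -1.0]]
ft_force: [0.4, -0.1, -1.9]
gripper_width: 15.6
grasp_force: 59.1
```

Emit:
step_arm(
  steps=[
    [0, 0, 4, 0, 0, 0, 0],
    [0, 0, 0, 0, 0, 0, 0],
    [0, 0, 0, 0, 0, 0, 20],
    [0, 0, 0, 0, 0, 0, 32],
    [0, 0, 0, 0, 0, 0, 32],
  ],
)

```text
clock: 29.65
eef_pos: [489.6, 75.2, 105.5]
tool_rot: [[-0.999, -0.042, 0.001], [-0.042, 0.999, 0.0], [-0.001, -0.0, -1.0]]
ft_force: [1.3, -0.2, 1.1]
gripper_width: 32.1
grasp_force: 0.2
```

Emit:
step_arm(
  steps=[
    [0, 0, -30, 0, 0, 0, 32],
    [0, 0, -50, 0, 0, 0, 32],
    [0, 0, -50, 0, 0, 0, 0],
    [60, 20, 0, 0, 0, 0, 0],
    [60, 10, 0, 0, 0, 0, 0],
  ],
)

```text
clock: 30.28
eef_pos: [368.2, 100.3, 236.4]
tool_rot: [[-0.999, -0.042, 0.002], [-0.042, 0.999, 0.001], [-0.002, 0.001, -1.0]]
ft_force: [-0.8, -0.4, 0.6]
gripper_width: 0.2
grasp_force: 0.0
```

```bash
python3 - <<'E'
from h import *
print(delta([*ch(-202,105),96]))
s=cans();cv2.imwrite('pics/t7.png',cv2.resize(s['image'][120:260,160:290,::-1],None,fx=4,fy=4,interpolation=cv2.INTER_CUBIC))
E
```

```text
(array([  8.3,  74.2, 140.4]), array([0.001, 0.002, 0.001]))
yellow 30 [488.31177503  75.65765592 121.65801655] [-74.90078645   1.22990256]
```

View pics/t7.png

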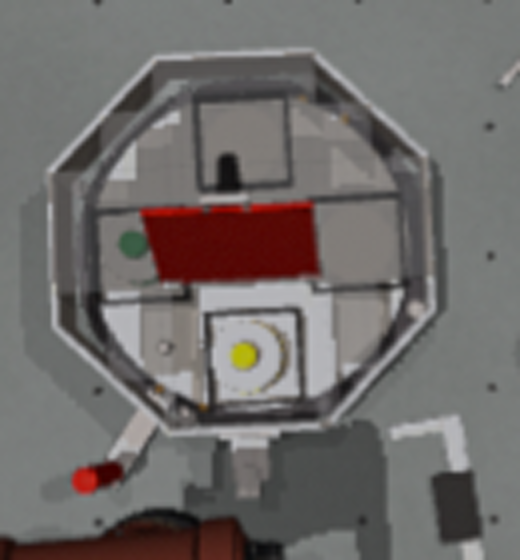

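The yellow canister is upright in its pocket (244,356). Three more strokes bring an empty pocket under the port.

Emit:
step_arm(
  steps=[
    [10, 40, 0, 0, 0, 0, 0],
    [0, 35, 40, 0, 0, 0, 0],
    [0, 0, 50, 0, 0, 0, 0],
    [0, 0, 50, 0, 0, 0, 0],
    [0, 0, 0, 0, 0, 0, 0],
  ],
)

```text
clock: 30.95
eef_pos: [351.2, 173.2, 91.4]
tool_rot: [[-0.999, -0.043, -0.01], [-0.042, 0.999, -0.003], [0.01, -0.003, -1.0]]
ft_force: [-1.4, 0.3, 0.4]
gripper_width: 0.3
grasp_force: 0.0
```

```bash
python3 - <<'E'
from h import *
print(delta([*ch(-185,106.1),96]))
E
```

```text
(array([-22.9,   1.7,  -4.9]), array([-0.003, -0.01 ,  0.002]))
```

Emit:
step_arm(
  steps=[
    [-23, 2, -3, 0, 0, 0, 0],
    [-14, 0, 0, 0, 0, 0, 0],
    [-11.5, 14.5, 0, 0, 0, 0, 0],
    [-13, 13.5, 0, 0, 0, 0, 0],
    [-14, 12, 0, 0, 0, 0, 0],
  ],
)

```text
clock: 31.58
eef_pos: [425.6, 220.0, 98.5]
tool_rot: [[-0.999, -0.042, -0.009], [-0.042, 0.999, -0.0], [0.009, 0.0, -1.0]]
ft_force: [-9.3, 0.2, 1.6]
gripper_width: -0.2
grasp_force: 2.1
```

Emit:
step_arm(
  steps=[
    [-15, 10.5, 0, 0, 0, 0, 0],
    [-16, 9, 0, 0, 0, 0, 0],
    [-17, 7, 0, 0, 0, 0, 0],
    [0, 0, 0, 0, 0, 0, 0],
  ],
)

```text
clock: 32.08
eef_pos: [471.5, 247.6, 98.3]
tool_rot: [[-0.999, -0.042, -0.013], [-0.042, 0.999, -0.002], [0.013, -0.002, -1.0]]
ft_force: [-11.8, -1.4, 3.5]
gripper_width: 0.1
grasp_force: 2.2
```

Emit:
step_arm(
  steps=[
    [33, -16, 0, 0, 0, 0, 0],
    [29, -22.5, 0, 0, 0, 0, 0],
    [24.5, -28, 0, 0, 0, 0, 0],
    [14, 0, 0, 0, 0, 0, 0],
    [0, 0, 0, 0, 0, 0, 0],
  ],
)

```text
clock: 32.7
eef_pos: [379.4, 177.8, 99.7]
tool_rot: [[-0.999, -0.042, 0.003], [-0.042, 0.999, 0.001], [-0.003, 0.001, -1.0]]
ft_force: [0.6, -0.1, 0.3]
gripper_width: -0.2
grasp_force: 0.0
```

Emit:
step_arm(
  steps=[
    [-14, 0, 0, 0, 0, 0, 0],
    [-11.5, 14.5, 0, 0, 0, 0, 0],
    [-13, 13.5, 0, 0, 0, 0, 0],
    [-14, 12, 0, 0, 0, 0, 0],
    [-15, 10.5, 0, 0, 0, 0, 0],
  ],
)

```text
clock: 33.33
eef_pos: [441.1, 231.0, 96.1]
tool_rot: [[-0.999, -0.043, -0.01], [-0.043, 0.999, -0.002], [0.01, -0.002, -1.0]]
ft_force: [-7.4, -3.2, 0.8]
gripper_width: -0.0
grasp_force: 0.0
```

Emit:
step_arm(
  steps=[
    [-16, 9, 0, 0, 0, 0, 0],
    [-17, 7, 0, 0, 0, 0, 0],
    [0, 0, 0, 0, 0, 0, 0],
  ],
)

```text
clock: 33.7
eef_pos: [470.9, 247.2, 95.0]
tool_rot: [[-0.999, -0.043, -0.017], [-0.043, 0.999, -0.005], [0.017, -0.005, -1.0]]
ft_force: [-12.1, -4.0, 0.3]
gripper_width: -0.1
grasp_force: 0.0
```

Emit:
step_arm(
  steps=[
    [33, -16, 0, 0, 0, 0, 0],
    [29, -22.5, 0, 0, 0, 0, 0],
    [24.5, -28, 0, 0, 0, 0, 0],
    [14, 0, 0, 0, 0, 0, 0],
    [0, 0, 0, 0, 0, 0, 0],
  ],
)

```text
clock: 34.33
eef_pos: [379.5, 178.1, 98.6]
tool_rot: [[-0.999, -0.042, 0.002], [-0.042, 0.999, 0.001], [-0.002, 0.001, -1.0]]
ft_force: [-0.5, 0.3, -0.7]
gripper_width: 0.2
grasp_force: 0.0
```

Emit:
step_arm(
  steps=[
    [-14, 0, 0, 0, 0, 0, 0],
    [-11.5, 14.5, 0, 0, 0, 0, 0],
    [-13, 13.5, 0, 0, 0, 0, 0],
    [-14, 12, 0, 0, 0, 0, 0],
    [-15, 10.5, 0, 0, 0, 0, 0],
  ],
)

```text
clock: 34.95
eef_pos: [441.4, 230.9, 95.9]
tool_rot: [[-0.999, -0.043, -0.009], [-0.043, 0.999, -0.003], [0.009, -0.002, -1.0]]
ft_force: [-6.6, -3.3, 1.3]
gripper_width: 0.4
grasp_force: 0.0
```

Emit:
step_arm(
  steps=[
    [-16, 9, 0, 0, 0, 0, 0],
    [-17, 7, 0, 0, 0, 0, 0],
    [0, 0, 0, 0, 0, 0, 0],
  ],
)

```text
clock: 35.33
eef_pos: [470.9, 247.2, 94.6]
tool_rot: [[-0.999, -0.043, -0.017], [-0.043, 0.999, -0.005], [0.017, -0.005, -1.0]]
ft_force: [-12.8, -3.8, 0.0]
gripper_width: 0.4
grasp_force: 0.0
```

Emit:
step_arm(
  steps=[
    [33, -16, 0, 0, 0, 0, 0],
    [29, -22.5, 0, 0, 0, 0, 0],
    [24.5, -28, 0, 0, 0, 0, 0],
    [14, 0, 0, 0, 0, 0, 0],
    [10, 0, -60, 0, 0, 0, 0],
  ],
)

```text
clock: 35.95
eef_pos: [365.4, 176.4, 154.6]
tool_rot: [[-0.999, -0.042, -0.01], [-0.042, 0.999, -0.002], [0.01, -0.002, -1.0]]
ft_force: [0.9, 0.1, 0.1]
gripper_width: -0.1
grasp_force: 0.0
```

Emit:
step_arm(
  steps=[
    [0, 0, -60, 0, 0, 0, 0],
    [0, 30, 0, 0, 0, 0, 0],
    [0, 30, 0, 0, 0, 0, 0],
    [0, 0, 0, 0, 0, 0, 0],
  ],
)

```text
clock: 36.45
eef_pos: [367.5, 239.4, 219.3]
tool_rot: [[-0.999, -0.045, 0.003], [-0.045, 0.999, 0.002], [-0.003, 0.002, -1.0]]
ft_force: [-0.1, -0.3, 0.0]
gripper_width: -0.1
grasp_force: 0.0
```

```bash
python3 - <<'E'
from h import *
s=cans();cv2.imwrite('pics/t8.png',cv2.resize(s['image'][100:300,110:400,::-1],None,fx=2.75,fy=2.75,interpolation=cv2.INTER_CUBIC))
E
```

```text
yellow 8 [562.2838767  150.53106782 133.21003538] [ 2.07919399 73.00721267]
```

View pics/t8.png

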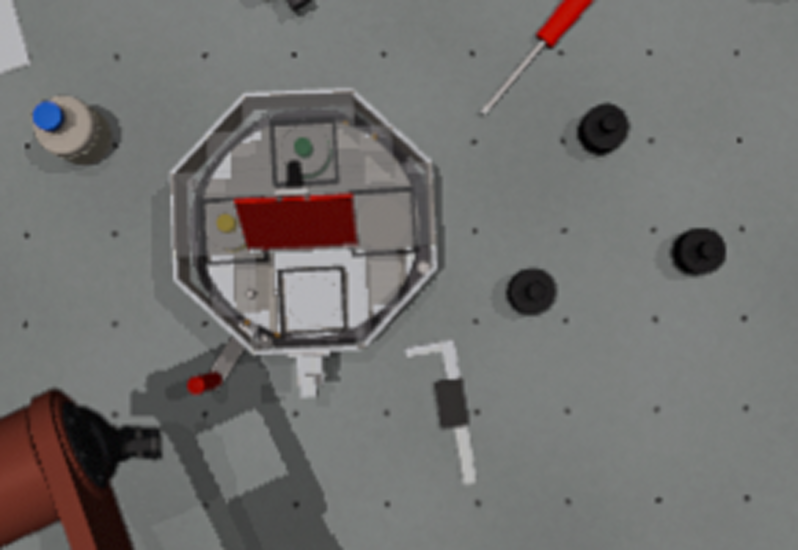

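```bash
python3 - <<'E'
from h import *
for n in ('top','scene'):
    s=snap(n);hsv=cv2.cvtColor(s['image'],cv2.COLOR_RGB2HSV);W=cloud(s)
    for nm,lo,hi in (('blue',100,130),('orange',8,20)):
        m=((hsv[...,0]>=lo)&(hsv[...,0]<=hi)&(hsv[...,1]>150)&(hsv[...,2]>90)).astype(np.uint8)
        k,_,st,ce=cv2.connectedComponentsWithStats(m)
        print(n,nm,[(ce[i].round(),W[int(ce[i][1]),int(ce[i][0])].round()) for i in range(1,k) if st[i,4]>12])
print(finish_job())
E
```

```text
top blue [(array([127., 142.]), array([665., 320., 149.]))]
top orange []
scene blue [(array([385., 160.]), array([661., 320., 149.]))]
scene orange []
the job is handed in; nothing more can be done
None
```

The job is handed in: the hatch is wide open, the two canisters present (green can_1 and yellow can_2) stand upright in separate pockets, the lever is back at rest, and an empty pocket is squarely under the port.

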